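# Clamp the board in its test fixture and hold the probe on the marked pad

### The arm

A 7-joint arm with a two-finger parallel gripper is mounted at the origin on a cart in front of the work surface, level with it; the furniture and walls round the work are solid. World frame = base frame: x ahead of the robot, y to its left, z up, the work surface at z = 0. Lengths are in m, angles in degrees, forces in N, time in s.
With the tool pointing down it reaches from about 0.425 to 0.875 m from the base axis. Payload 4.7 kg.
Tool frame: the origin (TCP) lies at the very end of the fingers, on their centre line; the grasp point (between the pads) lies 19 mm behind it; z points along the fingers, y is the line along which they close (so a half turn about z gives the same grasp; the last joint's range is limited). The gripper opens to 87 mm and grips with 3 to 60 N. Pads are 19 mm wide; open, the fingers measure 117 mm over their backs; the gripper's body (75 mm by 190 mm) begins 51 mm behind the grasp point.
Start: joints at [0.808, 18.392, -4.016, 83.108, 1.295, 78.541, -3.26], TCP at [0.65, -0, 0.223] pointing down, gripper open.
Joint ranges: [-163.93, 163.93], [-17.29, 119.83], [-79.2, 71.16], [3.27, 140.29], [-89.18, 269.18], [5.43, 117.66], [-154.24, 154.24]. Speed limits (degrees/s): [147.25, 147.25, 180, 180, 180, 180, 180].

### API

Orientations are given as [roll, pitch, yaw] about the fixed x, y, z axes, in that order (R = Rz(yaw) Ry(pitch) Rx(roll)).
In Python, from cell import telemetry, cams, env gives the robot as it stands.
- The arm moves only by the tool arm_command, never from a script. Its argument "series" is text: rows parted by semicolons, each of 5 numbers parted by spaces: the shift along the tool's x, y, z in mm, then the turn about the tool's z in rad, then the closure in counts, from 0 (fully open) to 255 (shut). A call has 1 to 20 rows; each row shifts and turns the commanded pose from where the row before left it, along the tool's axes as they then stand; what a row does not reach is not made up. A row lasts 1/12 s, in which the tool goes at most 41.7 mm and 7.16 degrees, less where a joint would pass 70% of its speed; a pose out of reach is approached as far as the arm can. A call is refused whole if a number of a shift passes 41.7 or a number of a turn 0.125, either way. A call with a gripper value outside its range is refused whole. The fingers move at their own pace and stop on an object; "squeeze" is the grip in N (left out, the last holds). Time passes only in rows, so rows that do not move let the fingers close. It gives the time, the measured TCP pose, the force, the opening and the grip force at its end, in the units of the state.
- telemetry.get_obs(): the state, without advancing time (a new reading comes with each control period).
- cams.read_camera(name): name is "scene" or "side" or "wrist"; returns the picture (400x640x3 uint8, blue, green, red); there is no depth.
- cams.calibration(name): a dict with "K" (3x3 intrinsics, pixels), "dist" ([k1, k2, p1, p2, k3] as OpenCV has them; the pictures are not rectified), "origin" and "rotation" of the camera in the world; the wrist camera has in their place "hand_eye" (4x4, takes a point from camera to tool coordinates, whose origin is the TCP and whose axes are the flange's). Camera axes: x right, y down, z forward; pixel columns grow to the right and rows downward; lengths in m; the calibration is good to about 2 mm. A picture is of the moment at which its call begins: read the wrist's pose just before it. calibration takes no time and is no camera call.
- env.sign_off(): hands the job in; it is judged then, once.
The state is a dict: "time_s": time; "qpos": joint angles; "joint_velocities": joint speeds; "effort": joint torques, N m; "tool_pos": TCP position; "tool_rot": TCP orientation; "force": force on the tool from outside, world axes, zero at the start; "wrist_torque": the same for the moment, N m; "grip_width": finger opening in m; "grasp_force": force on a finger pad.
Only numpy, scipy, OpenCV 4.12 (cv2) and the standard library are available. Lean on these libraries where they do the work, as an engineer would, in place of code of your own. Each camera call takes 0.05 s, during which the arm holds its last target. There are 200 camera calls.

### The job

Lower the clear hinged lid of the tilted board test fixture until it is fully down, without slamming it, so that it clamps the circuit board. Then take the red spring-tipped test probe out of the rack and bring its tip through the orange-ringed hole in the lid onto the gold test pad below; hold the probe square to the board with its spring tip pressed lightly, about half way in. Finish like that, still holding the probe on the pad, and leave the black probe and the other things on the bench alone.

Things in the scene. Friction and masses are not known exactly. Their poses are not given: they have to be found in the camera images.
- fixture: Board test fixture, fixed: light grey case 140 x 150 x 38 mm on feet, so that its top with board and lid slopes up by 15 degrees away from the front. Origin on the bench under the case's centre, z up; its x axis points to the hinge side (the raised far edge), y to its left. The case's top face is 61 mm high at its centre.
- lid (a joint): Angle of the fixture's lid, rad: 0 fully down (lid parallel to the sloping top), growing as it opens, at most 2.0; starts 1.3 to 1.8. The hinge axis runs along the fixture's y and is stiff: the lid stays where it is left; pushing it down near its front edge takes 1 to 3 N. No latch. Open, its outer face looks to the hinge side and up.
- lid_hinge (a point): Middle of the hinge axis, at mid thickness of the lid, 66 mm from the case's centre up the slope and 26 mm over the case's top face; axes: x up the slope, z square to the sloping top. The lid: aluminium frame 144 mm wide, 8 mm thick, from 4 to 128 mm from the axis, round a clear plate 4 mm thick with four 18 mm holes.
- lid_front (a point): Front end of the black tab (40 mm wide, 7 mm thick) on the middle of the lid's front edge, on the tab's outer face, 144 mm from the hinge axis; its axes turn with the lid: x along the lid towards the hinge, z square to the lid, out of its outer face.
- test_pad: Gold test pad, a 10 mm disc in an orange ring on the green board, the left one of the two nearest the front, under the orange-ringed lid hole (18 mm wide, concentric when the lid is down). Origin at the centre of its upper face, z square to the board (outwards, leaning 15 degrees towards the front), x up the slope. Along z the shut lid's clear plate ends 19 mm above it, the lid's frame 21 mm.
- rack: Probe rack, fixed: black base 60 x 116 mm, two plates 44 x 112 mm, top of the upper one 80 mm above the bench, two steel posts at its ends reaching 84 mm. Origin under its centre, z up, y along the row of its two places, which lie at y = +30 and -30 mm. The probes stand in it tip down in square guide holes with 1 mm play; draw them straight up by at least 70 mm.
- probe_red: Red test probe, 0.04 kg, upright in either place of the rack. Its y axis points along it from tip to handle end (up at the start); its centre line is at x = 0, z = 6 mm. Plastic body 12 mm square (sides along x and z) from y = -40 to +56 mm (its end), free above the rack from y = -6 mm up; grip it at y = 25 to 50 mm. Metal sleeve 6 mm thick from y = -40 to -58 mm, then the spring tip.
- tip (a point): End of the red probe's spring tip (thin gold pin, 3 mm, round end): at x = 0, y = -70.5 mm, z = 6.5 mm in the probe's frame while not pressed. It slides into the probe along its y.
- plunger (a joint): How far the red probe's spring tip is pressed in, m: 0 out, 0.010 fully in. Spring: 0.5 N at 0 rising 0.4 N per mm, thus 2.5 N at 5 mm; beyond 10 mm it is solid.
- probe_black: Black test probe of the same shape standing in the rack's other place; not to be moved.
- solder_spool: loose bystander: small reel of solder wire, 68x67x62 mm
- clamp_meter: loose bystander: red and black clamp meter lying on its back, 163x65x29 mm
- cell_9v: loose bystander: black and orange block battery lying down, 52x27x18 mm
- flux_syringe: loose bystander: flux syringe lying down, 114x24x25 mm
- module_relay: loose bystander: small green circuit module, 20x30x13 mm
Mind the look-alikes: they are no part of the job. What is shaped like the rack but blue is not meant.

How it is judged (in metres and radians):
On the way, in this order (a step that is already met when the one before it is completed fails the run):
1. the lid has been lowered fully down (value of joint lid below 0.04 rad), for 0.2 s.
2. with the lid down, the red probe has been drawn up clear of the rack (value of joint lid below 0.05 rad and height (world z) of probe_red above 0.145 m), for 0.1 s.
At the end, for the whole second after the job is handed in: Lid down (within 0.05 rad); red probe held still in the fingers, its tip on the orange-ringed gold pad (within 5.8 mm of its centre), pressing it with 0.8 to 5 N, spring tip pressed in by 2 to 8 mm, the probe within 7.4 degrees of square to the board, bearing on the fixture with under 6 N in all (value of joint lid below 0.05 rad and contact force between probe_red and test_pad between 0.8 and 5 N and contact force between probe_red and fixture below 6 N and value of joint plunger between 0.002 and 0.008 m and distance between tip and test_pad below 0.0058 m and angle between the y axis of probe_red and the z axis of test_pad, either way round below 0.13 rad and contact force between the fingers and probe_red above 1 N and contact force between rack and probe_red below 0.3 N and linear speed of probe_red below 0.02 m/s); the arm keeps its last pose, push and grip.
It fails at once if the lid was slammed (faster than 4 rad/s) (velocity of joint lid below -4 rad/s).
It fails at once if the pad was pressed hard (over 12 N) (contact force between probe_red and test_pad above 12 N).
It fails at once if the black probe was disturbed (distance of probe_black from where it was at the start of the episode above 0.02 m).
It fails at once if a thing on the bench was pushed about (distance of any of solder_spool, clamp_meter, cell_9v, flux_syringe, module_relay from where it was at the start of the episode above 0.03 m).
It also fails if it takes over 58 s, if anything falls off the work surface, if the arm or the gripper's body presses on something with over 40 N, if the wrist force passes 120 N, or if a joint passes its speed limit or range.

## Working session

There is one attempt and no reset: what is moved stays moved. The work goes in short steps, Python scripts to look and compute and a tool call to move; the robot and the scene stay as the last step left them, time stands still between calls to the robot, and variables do not carry over. Pictures are saved under pics/ and viewed, at most 10 in all, crops included, and the job is handed in when it is done.

Besides the shell and the picture viewer there is one more tool, called after "Call:" as name(argument=value, ...) on one line, values as JSON. arm_command: Moves the arm, as the interface text tells. Its arguments: {"type":"object","properties":{"series":{"type":"string"},"squeeze":{"type":"number"}},"required":["series"]}

```bash
mkdir -p pics; ls; python3 - <<'E'
from cell import telemetry,cams
import cv2,numpy as np
o=telemetry.get_obs();print(o)
for n in("scene","side","wrist"):
    im=cams.read_camera(n);cv2.imwrite(f"pics/{n}0.png",im)
    print(n,cams.calibration(n))
E
```

```text
pics
{'time_s': 0.0, 'qpos': array([ 0.80835724, 18.43951856, -4.0162151 , 83.17424599,  1.29655145,
       78.54093946, -3.25891044]), 'joint_velocities': array([-0.04876121,  0.02568959, -0.0071467 ,  0.05436877,  0.05246517,
        0.04521486, -0.04625984]), 'effort': array([-2.58547143e-04, -4.91284704e+01, -4.03903294e-01, -3.12526345e+01,
       -6.40594075e-02,  4.37659642e-02,  1.61017233e-04]), 'tool_pos': array([ 6.49449978e-01, -5.88802070e-05,  2.21462165e-01]), 'tool_rot': array([-1.79890628e+02,  7.03032388e-03,  9.00034326e+01]), 'force': array([ 0.62142427,  0.17733534, -0.09679175]), 'wrist_torque': array([-0.00646528,  0.00292085,  0.02323696]), 'grasp_force': 0.0, 'grip_width': 0.08717449790587929}
scene {'K': array([[509.15707622,   0.        , 312.95351274],
       [  0.        , 509.15707622, 199.01938651],
       [  0.        ,   0.        ,   1.        ]]), 'dist': array([-0.03422254,  0.        ,  0.        ,  0.        ,  0.        ]), 'origin': array([-0.24231963, -1.16097214,  1.25806174]), 'rotation': array([-131.282152  ,   -1.11980685,  -36.11662677])}
[... 270 characters left out ...]
69, -1.06834156,  0.81426358]), 'rotation': array([-126.05984301,    1.34882038,    2.36679779])}
wrist {'K': array([[300.83088898,   0.        , 319.45479201],
       [  0.        , 300.83088898, 201.21390752],
       [  0.        ,   0.        ,   1.        ]]), 'dist': array([-0.02278181,  0.        ,  0.        ,  0.        ,  0.        ]), 'hand_eye': array([[-8.77049426e-04, -9.54460427e-01, -2.98336260e-01,
         8.38292976e-02],
       [ 9.99999537e-01, -7.19022491e-04, -6.39447937e-04,
         1.52419681e-04],
       [ 3.95817270e-04, -2.98336683e-01,  9.54460616e-01,
        -1.62216305e-01],
       [ 0.00000000e+00,  0.00000000e+00,  0.00000000e+00,
         1.00000000e+00]])}
```

View pics/scene0.png

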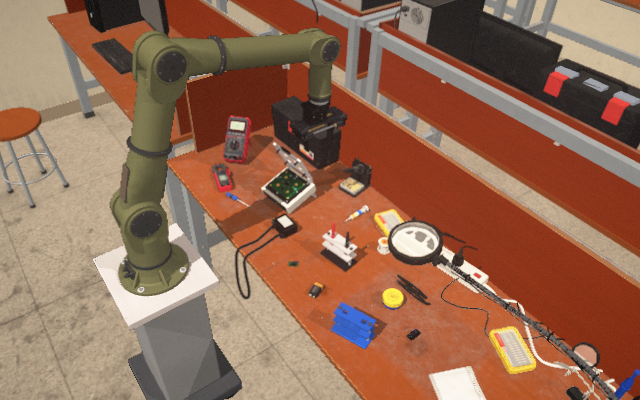

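View pics/side0.png

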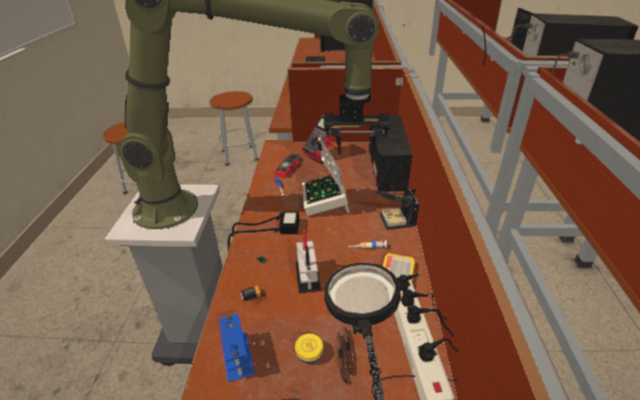

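```bash
cat > h.py <<'E'
from cell import telemetry,cams
import cv2,numpy as np
from scipy.spatial.transform import Rotation as R
from scipy.optimize import least_squares
def pose(n):
    c=cams.calibration(n)
    if n=="wrist":
        o=telemetry.get_obs();T=np.eye(4);T[:3,:3]=R.from_euler('xyz',o['tool_rot'],degrees=True).as_matrix();T[:3,3]=o['tool_pos']
        T=T@c['hand_eye']
    else:
        T=np.eye(4);T[:3,:3]=R.from_euler('xyz',c['rotation'],degrees=True).as_matrix();T[:3,3]=c['origin']
    return c['K'],c['dist'],T
def proj(P,c):
    K,d,T=c;Ti=np.linalg.inv(T)
    return cv2.projectPoints(np.atleast_2d(np.float64(P)),cv2.Rodrigues(Ti[:3,:3])[0],Ti[:3,3],K,d)[0][:,0]
def ray(uv,c):
    K,d,T=c;p=cv2.undistortPoints(np.float64([[uv]]),K,d)[0,0]
    return T[:3,3],T[:3,:3]@np.array([p[0],p[1],1])
def onz(uv,c,z):
    o,r=ray(uv,c);return o+r*(z-o[2])/r[2]
def tri(obs):  # [(uv,c)]
    A=0;b=0
    for uv,c in obs:
        o,r=ray(uv,c);r=r/np.linalg.norm(r);M=np.eye(3)-np.outer(r,r);A=A+M;b=b+M@o
    return np.linalg.solve(A,b)
def crop(im,x0,y0,x1,y1,k):
    return cv2.resize(im[y0:y1,x0:x1],None,fx=k,fy=k,interpolation=cv2.INTER_CUBIC)
E
python3 - <<'E'
from h import *
s=cv2.imread('pics/scene0.png');d=cv2.imread('pics/side0.png')
a=crop(s,250,130,380,280,4)[:600,:];b=crop(d,285,145,355,295,4)
cv2.imwrite('pics/c1.png',np.hstack([a,b]));print(a.shape,b.shape)
cs,cd=pose('scene'),pose('side')
for uv,n in((288,187),'fix'),((341,262),'rackbase'),: print(n,onz(uv,cs,.0))
for uv,n in((325,195),'fix'),((307,280),'rackbase'),: print(n,onz(uv,cd,.0))
E
```

```text
(600, 520, 3) (600, 280, 3)
fix [0.58483191 0.09368859 0.        ]
rackbase [ 0.51297266 -0.32412192  0.        ]
fix [0.55296567 0.08699464 0.        ]
rackbase [ 0.51517791 -0.31893795  0.        ]
```

View pics/c1.png

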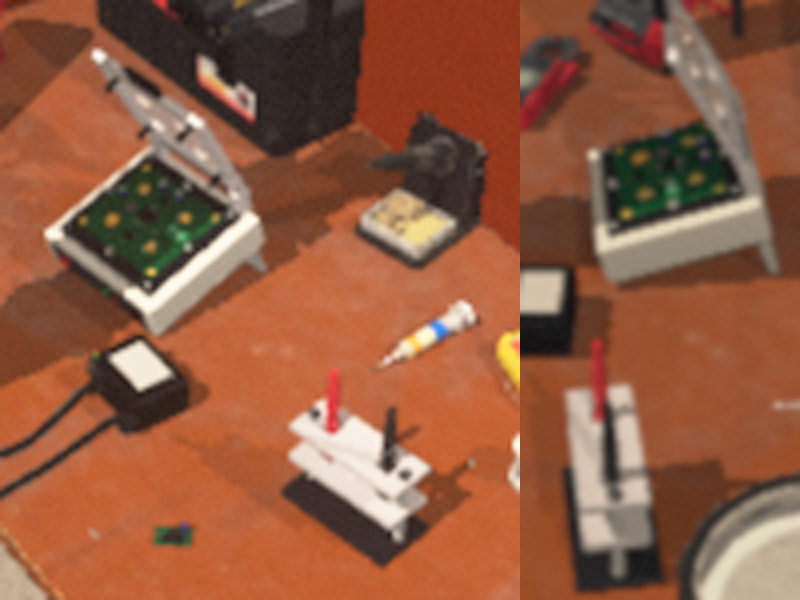

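View pics/wrist0.png

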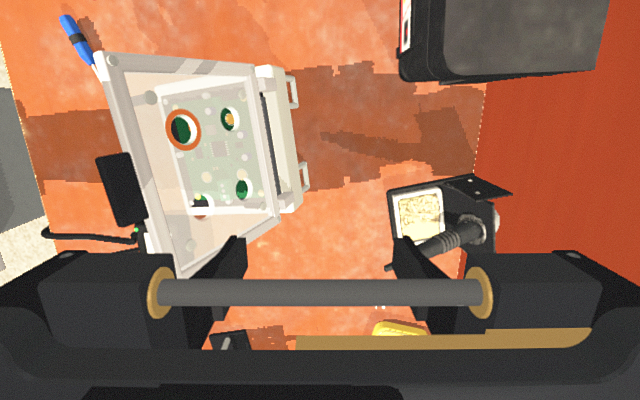

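```bash
cat > fx.py <<'E'
from h import *
c15,s15=np.cos(np.radians(15)),np.sin(np.radians(15))
XS=np.array([c15,0,s15]);YS=np.array([0,1.,0]);ZS=np.array([-s15,0,c15]);C0=np.array([0,0,.061])
HG=C0+.066*XS+.026*ZS
def W(p,f):  # fixture frame point -> world
    return np.r_[f[:2],0]+R.from_euler('z',f[2]).apply(p)
def slope(x,y,z): return C0+x*XS+y*YS+z*ZS
def lid(r,y,z,a):
    d=-np.cos(a)*XS+np.sin(a)*ZS;n=np.cos(a)*ZS+np.sin(a)*XS
    return HG+r*d+y*YS+z*n
E
python3 - <<'E'
from fx import *
cs,cd,cw=pose('scene'),pose('side'),pose('wrist')
sc=lambda x,y:(x/4+250-.4,y/4+130-.4);sd=lambda x,y:((x-520)/4+285-.4,y/4+145-.4)
obs=[(cs,sc(50,232),('s',-.07,.075,0)),(cs,sc(152,300),('s',-.07,-.075,0)),(cs,sc(262,217),('s',.07,-.075,0)),
(cd,sd(592,153),('s',-.07,.075,0)),(cd,sd(602,250),('s',-.07,-.075,0)),(cd,sd(765,200),('s',.07,-.075,0)),
(cs,sc(98,53),('l',.128,.072,0)),
(cw,(98,52),('l',.128,.072,0)),(cw,(181,277),('l',.128,-.072,0)),(cw,(98,162),('l',.144,.02,0)),(cw,(118,228),('l',.144,-.02,0))]
def res(p):
    e=[]
    for c,uv,(k,*q) in obs:
        P=W(slope(*q) if k=='s' else lid(*q,p[3]),p)
        e.append((proj(P,c)[0]-uv)*(.4 if c is cw else 1))
    return np.ravel(e)
r=least_squares(res,[.58,.1,0,1.5],loss='soft_l1');p=r.x;print(p.round(4));print(res(p).reshape(-1,2).round(1))
print('lid tip',W(lid(.144,0,.0035,p[3]),p))
print('pad scene/side',tri([(sc(112,220),cs),(sd(643,193),cd)]))
for n,a,b in(('red',sc(333,372),sd(597,342)),('black',sc(390,408),sd(608,406))):
    print(n,tri([(a,cs),(b,cd)]),onz(a,cs,.142),onz(b,cd,.142))
E
```

```text
[0.5498 0.0411 0.1346 1.3222]
[[-1.3 -0.2]
 [ 0.2  2.8]
 [ 0.3 -0.7]
 [-0.2 -1. ]
 [ 0.  -0. ]
 [ 0.8  0.3]
 [-1.5  0.2]
 [-0.1  0.3]
 [-2.9  5.7]
 [ 0.2 -1.7]
 [ 2.   0. ]]
lid tip [0.53959563 0.03977089 0.23055572]
pad scene/side [0.52488929 0.07138146 0.03678873]
red [ 0.50990132 -0.27384968  0.14152833] [ 0.5097742  -0.27393231  0.142     ] [ 0.50991159 -0.27476543  0.142     ]
black [ 0.52137461 -0.33179381  0.14007812] [ 0.52140174 -0.33114212  0.142     ] [ 0.52122573 -0.33638817  0.142     ]
```

```bash
python3 - <<'E'
from fx import *
cs,cd=pose('scene'),pose('side')
print('lamp',tri([((415,243),cs),((361,293),cd)]))
p=np.array([.5498,.0411,.1346,1.3222]);o=telemetry.get_obs();print(o['tool_pos'],o['tool_rot'])
Rf=R.from_euler('z',p[2]).as_matrix()
print('TCP now in fix',Rf.T@(o['tool_pos']-np.r_[p[:2],0]))
for a in np.r_[1.322,np.linspace(1.3,0,14)]:
    q=lid(.136,0,.0035,a)+[.0095,0,0];print(round(a,2),(q*1000).round(1))
E
```

```text
lamp [ 0.6492772  -0.4967917   0.15537621]
[ 6.49588586e-01 -3.51124372e-05  2.21726340e-01] [-1.79917876e+02  4.22839506e-03  9.00004828e+01]
TCP now in fix [ 0.09336592 -0.05415407  0.22172634]
1.32 [  3.1   0.  223.6]
1.3 [  0.5   0.  222.1]
1.2 [-11.1   0.  214.9]
1.1 [-21.8   0.  206.6]
1.0 [-31.7   0.  197.3]
0.9 [-40.6   0.  187. ]
0.8 [-48.5   0.  175.9]
0.7 [-55.1   0.  164.1]
0.6 [-60.6   0.  151.6]
0.5 [-64.8   0.  138.7]
0.4 [-67.7   0.  125.4]
0.3 [-69.2   0.  111.9]
0.2 [-69.4   0.   98.3]
0.1 [-68.3   0.   84.7]
0.0 [-65.7   0.   71.4]
```

Call:
arm_command(series="0 0 0 0.12 255;0 0 0 0.12 255;0 0 0 0.12 255;0 0 0 0.12 255;0 0 0 0.12 255;0 0 0 0.12 255;0 0 0 0.12 255;0 0 0 0.12 255;0 0 0 0.12 255;0 0 0 0.12 255;0 0 0 0.12 255;0 0 0 0.12 255;-10 -9 0 0 255;-10 -9 0 0 255;-10 -9 0 0 255;-10 -9 0 0 255;-10 -9 0 0 255;-6 -9 0 0 255;0 0 0 0 255", squeeze=10)

```text
time_s: 1.73
tool_pos: [0.5862, 0.0487, 0.2226]
tool_rot: [-179.9, 0.0, 7.7]
force: [0.5, 0.6, 0.2]
grip_width: 0.0005
grasp_force: 0.0
```

```bash
python3 - <<'E'
from fx import *
p=np.array([.5498,.0411,.1346,1.3222]);o=telemetry.get_obs();print(o['time_s'],o['tool_rot'],o['force'],o['grip_width'])
Rf=R.from_euler('z',p[2]).as_matrix();print('TCP in fix',Rf.T@(o['tool_pos']-np.r_[p[:2],0]))
a=cams.read_camera('wrist');b=cams.read_camera('side')
cv2.imwrite('pics/c2.png',np.hstack([crop(a,0,0,640,400,.75),crop(b,285,115,385,235,3)[:300]]))
E
```

```text
1.7333 [-1.79916629e+02  3.06964147e-02  7.67061122e+00] [0.48168564 0.57378733 0.18877939] 0.00048752432513914394
TCP in fix [0.03708266 0.00268223 0.22258673]
```

View pics/c2.png

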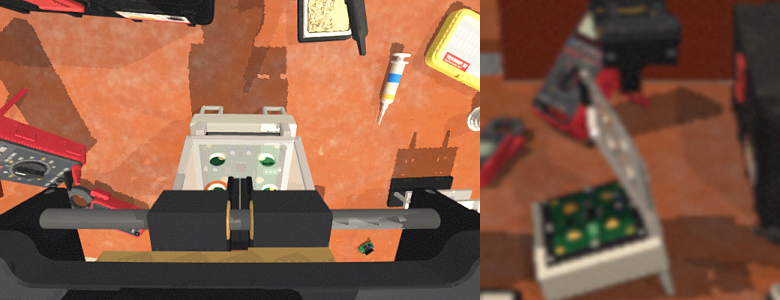

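Call:
arm_command(series="-10 1 1 0 255;-10 1 1 0 255;-10 0 1 0 255;-8 0 2 0 255;-11 0 6 0 255;-11 0 8 0 255;-10 0 9 0 255;-9 0 10 0 255;-8 0 12 0 255;-7 0 12 0 255;-5 0 12 0 255;-4 0 13 0 255;-3 0 13 0 255;-1 0 13 0 255")

```text
time_s: 3.0
tool_pos: [0.4814, 0.0299, 0.1092]
tool_rot: [180.0, -0.0, 7.5]
force: [-0.3, 0.2, 0.8]
grip_width: 0.0009
grasp_force: 0.4
```

```bash
python3 - <<'E'
from fx import *
p=np.array([.5498,.0411,.1346,1.3222]);o=telemetry.get_obs();print(o['time_s'],o['tool_rot'],o['force'],o['grip_width'])
Rf=R.from_euler('z',p[2]).as_matrix();print('TCP in fix',Rf.T@(o['tool_pos']-np.r_[p[:2],0]))
a=cams.read_camera('wrist');b=cams.read_camera('side')
cv2.imwrite('pics/c3.png',np.hstack([crop(a,0,0,640,400,.75),crop(b,285,115,385,235,3)[:300]]))
E
```

```text
3.0 [ 1.79998658e+02 -3.67644164e-02  7.46367243e+00] [-0.30555433  0.15821494  0.75073249] 0.0008816284076878288
TCP in fix [-0.06931507 -0.00188728  0.10923847]
```

Call:
arm_command(series="0 0 13 0 255;1 0 11 0 255;2 0 9 0 255;2 0 5 0 255;0 0 3 0 255;0 0 0 0 255;0 0 0 0 255")

```text
time_s: 3.68
tool_pos: [0.4858, 0.0306, 0.0751]
tool_rot: [-180.0, 0.2, 7.5]
force: [-23.1, -2.6, 50.7]
grip_width: 0.0005
grasp_force: 26.1
```

```bash
python3 - <<'E'
from fx import *
p=np.array([.5498,.0411,.1346,1.3222]);o=telemetry.get_obs();print(o['time_s'],o['tool_rot'],o['force'],o['grip_width'])
Rf=R.from_euler('z',p[2]).as_matrix();print('TCP in fix',Rf.T@(o['tool_pos']-np.r_[p[:2],0]))
a=cams.read_camera('wrist');b=cams.read_camera('side')
cv2.imwrite('pics/c3.png',np.hstack([crop(a,0,0,640,400,.75),crop(b,285,115,385,235,3)[:300]]))
E
```

```text
3.6833 [-179.97059047    0.19302075    7.46039805] [-23.10601664  -2.58971007  50.7076474 ] 0.000534238561914789
TCP in fix [-0.0647917  -0.00184068  0.07505847]
```

View pics/c3.png

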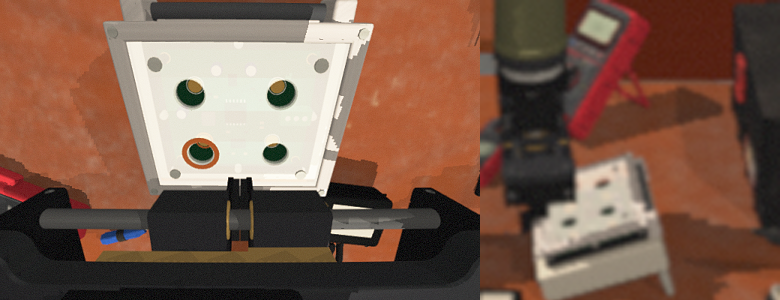

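Call:
arm_command(series="0 0 -5 0 255;0 0 -10 0 255;0 0 -20 0 255;0 0 -30 0 220;0 0 -30 0 200;0 0 0 0 190;0 0 0 0 190;0 0 0 0 190")

```text
time_s: 4.45
tool_pos: [0.4863, 0.0309, 0.1629]
tool_rot: [180.0, 0.0, 7.5]
force: [0.2, -0.8, -0.5]
grip_width: 0.02
grasp_force: 0.0
```

```bash
python3 - <<'E'
from fx import *
o=telemetry.get_obs();print(o['time_s'],o['tool_pos'],o['tool_rot'],o['force'],o['grip_width'])
a=cams.read_camera('wrist');cv2.imwrite('pics/w4.png',a)
cv2.imwrite('pics/c4.png',crop(a,120,20,520,320,2))
hsv=cv2.cvtColor(a,cv2.COLOR_BGR2HSV)
E
```

```text
4.45 [0.48633689 0.03091467 0.16294438] [1.79996977e+02 4.32022011e-02 7.49817341e+00] [ 0.16562394 -0.80252746 -0.45022202] 0.02003285625722822
```

View pics/c4.png

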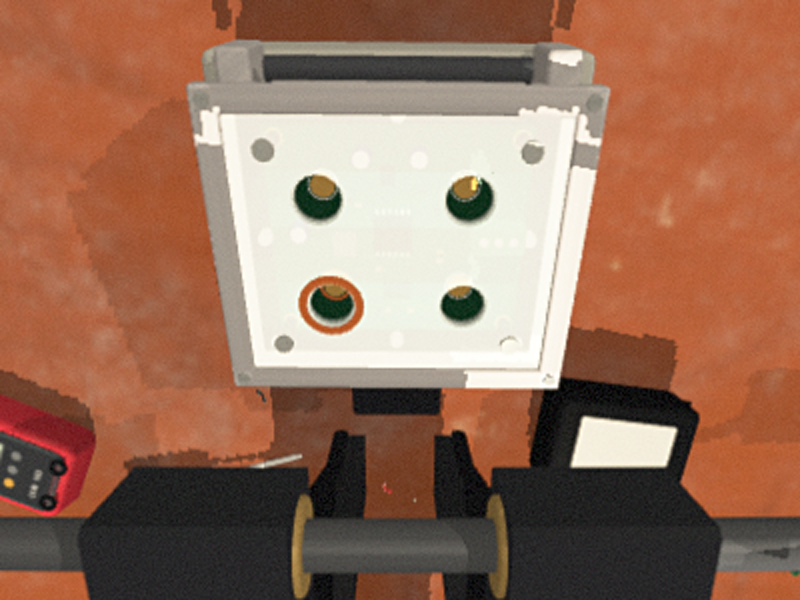

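```bash
cat > fit.py <<'E'
from fx import *
cw=pose('wrist')
m=lambda x,y:((x+.5)/2+120-.5,(y+.5)/2+20-.5)
obs=[(m(188,84),(.004,.072)),(m(609,88),(.004,-.072)),(m(562,388),(.128,-.072)),(m(233,386),(.128,.072))]
def res(p): return np.ravel([proj(W(lid(*q,.004,p[3]),p),cw)[0]-uv for uv,q in obs])
r=least_squares(res,[.55,.04,.1346,0]);print(r.x.round(4),res(r.x).round(1))
r3=least_squares(lambda q:res(np.r_[q,0]),[.55,.04,.1346]);print(r3.x.round(4),res(np.r_[r3.x,0]).round(1))
for p in(r.x,np.r_[r3.x,0]):
    Rf=R.from_euler('z',p[2]).as_matrix();n=Rf@ZS;o0=W(slope(0,0,.028),p)
    for uv in((331.5,305),(318,198),(470,199),(462.5,303)):
        o,d=ray(m(*uv),cw);P=o+d*(n@(o0-o))/(n@d);q=Rf.T@(P-np.r_[p[:2],0])-C0
        print('hole slope xy',(q@XS).round(4),q[1].round(4),'pad world',(P-.019*n).round(4))
E
python3 fit.py; python3 - <<'E'
from fx import *
a=cv2.imread('pics/w4.png').astype(int);b,g,r=a[...,0],a[...,1],a[...,2]
mk=((r>150)&(g<110)&(b<70)).astype(np.uint8);mk[:150]=0;mk[195:]=0;mk[:,:265]=0;mk[:,310:]=0
c=max(cv2.findContours(mk,0,2)[0],key=cv2.contourArea);print(cv2.fitEllipse(c))
E
```

```text
[ 0.5444  0.0405  0.1231 -0.0099] [-2.2  0.   2.5 -0.4 -1.6  0.5  1.2  0.4]
[0.5446 0.0406 0.1232] [-2.3 -0.3  2.6 -0.7 -1.2  1.1  0.9  1. ]
hole slope xy -0.0214 0.0271 pad world [0.5183 0.0646 0.0642]
hole slope xy 0.0229 0.0297 pad world [0.5604 0.0725 0.0756]
hole slope xy 0.0229 -0.0266 pad world [0.5673 0.0166 0.0756]
hole slope xy -0.0201 -0.0265 pad world [0.5261 0.0116 0.0645]
hole slope xy -0.0216 0.0271 pad world [0.5183 0.0646 0.0641]
hole slope xy 0.0227 0.0297 pad world [0.5604 0.0725 0.0756]
hole slope xy 0.0227 -0.0266 pad world [0.5673 0.0166 0.0756]
hole slope xy -0.0203 -0.0265 pad world [0.5261 0.0116 0.0644]
((285.1150207519531, 171.98193359375), (26.93315887451172, 31.031091690063477), 100.53536224365234)
```

Call:
arm_command(series="0 0 -20 0 190;0 10 -20 0 180;-4 20 -17 0 160;-4 25 0 0 138;-4 25 0 0 138;-4 25 0 0 138;-4 25 0 0 138;-4 25 0 0 138;-4 25 0 0 138;-4 25 0 0 138;-4 25 0 0 138;-4 25 0 0 138;-4 25 0 0 138;-3 25 0 0 138;-3 23 0 -0.06 138;0 0 0 0 138;0 0 0 0 138")

```text
time_s: 5.92
tool_pos: [0.4785, -0.3019, 0.2187]
tool_rot: [-179.9, 0.2, 10.7]
force: [0.1, 0.6, -0.7]
grip_width: 0.0396
grasp_force: 0.0
```

```bash
python3 - <<'E'
from fx import *
o=telemetry.get_obs();print(o['time_s'],o['tool_pos'],o['tool_rot'],o['grip_width'])
print(proj([[.51,-.274,.142],[.5214,-.331,.142]],pose('wrist')))
a=cams.read_camera('wrist');cv2.imwrite('pics/w5.png',a)
cv2.imwrite('pics/c5.png',crop(a,120,40,520,340,2))
E
```

```text
5.9167 [ 0.47850187 -0.30185753  0.21866215] [-1.79925656e+02  1.79508335e-01  1.07278451e+01] 0.03959936888545573
[[294.65278811 167.60933153]
 [366.97839824 166.85964869]]
```

View pics/c5.png

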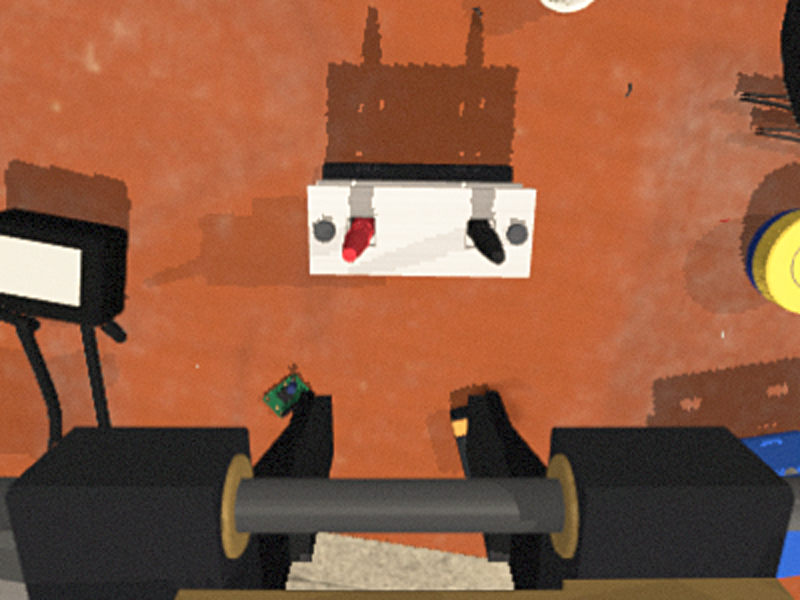

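Call:
arm_command(series="12 -7 0 0 138;12 -7 0 0 138;12 -7.5 0 0 138;0 0 0 0 138;0 0 15 0 138;0 0 20 0 138;0 0 20 0 138;0 0 20 0 138;0 0 20 0 138;0 0 12 0 138;0 0 8 0 138;0 0 0 0 138;0 0 0 0 138")

```text
time_s: 7.05
tool_pos: [0.5115, -0.2728, 0.106]
tool_rot: [180.0, -0.0, 11.0]
force: [-0.3, 0.0, -0.2]
grip_width: 0.0396
grasp_force: 0.0
```

```bash
python3 - <<'E'
from fx import *
o=telemetry.get_obs();print(o['time_s'],o['tool_pos'],o['tool_rot'],o['grip_width'],o['force'])
a=cams.read_camera('wrist');cv2.imwrite('pics/c6.png',crop(a,120,40,520,340,2))
E
```

```text
7.05 [ 0.5114572  -0.27281268  0.10598588] [ 1.79981146e+02 -1.63402556e-02  1.09548004e+01] 0.03962660397420488 [-0.26343498  0.04421702 -0.22275941]
```

View pics/c6.png

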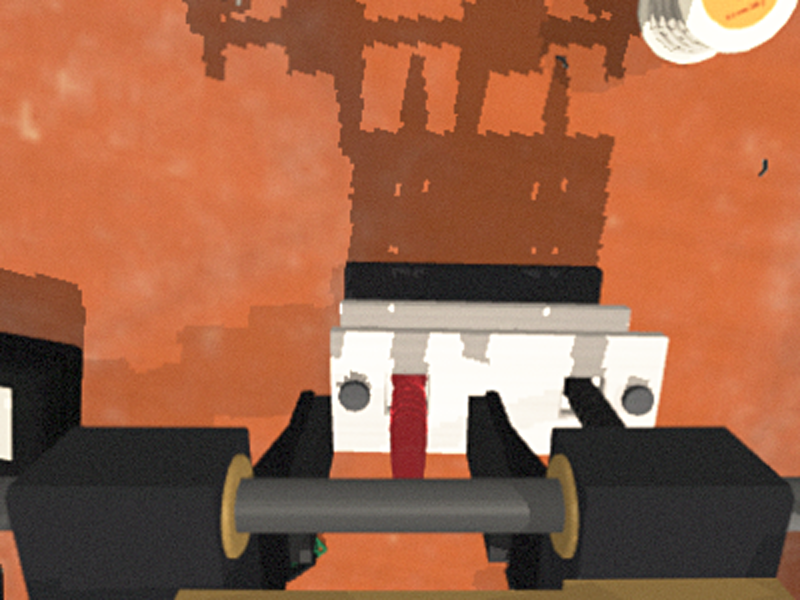

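Call:
arm_command(series="0 0 0 0 255;0 0 0 0 255;0 0 0 0 255;0 0 0 0 255;0 0 0 0 255;0 0 0 0 255;0 0 -4 0 255;0 0 -8 0 255;0 0 -10 0 255;0 0 -10 0 255;0 0 -8 0 255;0 0 -5 0 255;0 0 0 0 255;0 0 0 0 255", squeeze=12)

```text
time_s: 8.27
tool_pos: [0.5116, -0.2728, 0.1514]
tool_rot: [180.0, -0.1, 11.0]
force: [1.3, -1.4, 0.2]
grip_width: 0.0111
grasp_force: 12.0
```

Call:
arm_command(series="-3 0 0 0 255;-3 0 0 0 255;-3 0 0 0 255;-3 0 0 0 255;-3 0 0 0 255;-3 0 0 0 255;-3 0 0 0 255;-3 0 0 0 255;-3 0 0 0 255;0 0 0 0 255;0 0 0 0 255")

```text
time_s: 9.18
tool_pos: [0.4842, -0.278, 0.1507]
tool_rot: [-180.0, 0.0, 10.9]
force: [1.0, -1.4, -1.2]
grip_width: 0.0112
grasp_force: 12.0
```

```bash
python3 - <<'E'
from fx import *
o=telemetry.get_obs();print(o['time_s'],o['tool_pos'],o['tool_rot'],o['grip_width'],o['force'])
b=cams.read_camera('side');cv2.imwrite('pics/s7.png',b);a=cams.read_camera('wrist');cv2.imwrite('pics/w7.png',a)
cs=[crop(b,280,190,350,290,5)[:500],crop(a,230,150,380,275,4)[:500,:450]]
cv2.imwrite('pics/c7.png',np.hstack(cs))
E
```

```text
9.1833 [ 0.48424077 -0.27804668  0.15071508] [-1.79993441e+02  1.05359588e-02  1.09177344e+01] 0.011166394831166646 [ 0.95100251 -1.36381819 -1.17329644]
```

View pics/c7.png

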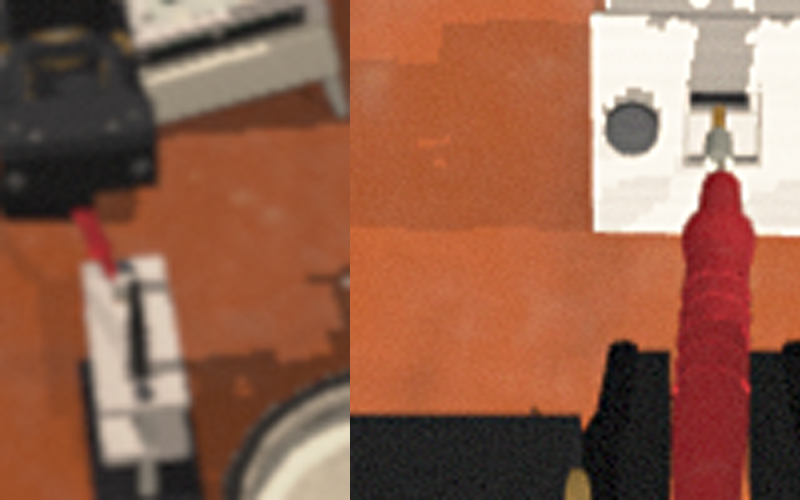

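Call:
arm_command(series="0 0 -5 0 255;0 0 -8 0 255;0 0 -10 0 255;0 0 -12 0 255;0 0 -13 0 255;0 0 -12 0 255;0 0 0 0 255;0 0 0 0 255;0 0 0 0 255", squeeze=25)

```text
time_s: 10.03
tool_pos: [0.4843, -0.2777, 0.2103]
tool_rot: [-180.0, 0.0, 10.9]
force: [-0.7, 0.1, -1.2]
grip_width: 0.0115
grasp_force: 25.0
```

```bash
python3 - <<'E'
from fx import *
o=telemetry.get_obs();print(o['time_s'],o['tool_pos'],o['tool_rot'],o['grip_width'],o['force'])
c=pose('wrist');a=cams.read_camera('wrist');cv2.imwrite('pics/w8.png',a)
T=np.eye(4);T[:3,:3]=R.from_euler('xyz',o['tool_rot'],degrees=True).as_matrix();T[:3,3]=o['tool_pos']
cal=cams.calibration('wrist');ct=(cal['K'],cal['dist'],cal['hand_eye'])
for t in(8,12,15,18,22):
    t=np.radians(t);d=np.array([np.sin(t),0,np.cos(t)]);print(np.degrees(t).round(),[proj(np.array([0,0,-.019])+d*L,ct)[0].round(1) for L in(.077,.095,.1075)])
cv2.imwrite('pics/c8.png',crop(a,240,100,400,220,5))
E
```

```text
10.0333 [ 0.48432762 -0.27773952  0.21032922] [-1.79976056e+02  1.95534672e-02  1.09398671e+01] 0.01147387582214602 [-0.70467623  0.06043854 -1.21053909]
8.0 [array([321.4, 205.4]), array([321.3, 195.8]), array([321.2, 189.8])]
12.0 [array([321.4, 199.2]), array([321.3, 188.4]), array([321.2, 181.7])]
15.0 [array([321.4, 194.6]), array([321.3, 183. ]), array([321.2, 175.8])]
18.0 [array([321.4, 190. ]), array([321.3, 177.6]), array([321.2, 169.8])]
22.0 [array([321.4, 184. ]), array([321.3, 170.4]), array([321.3, 161.9])]
```

View pics/c8.png

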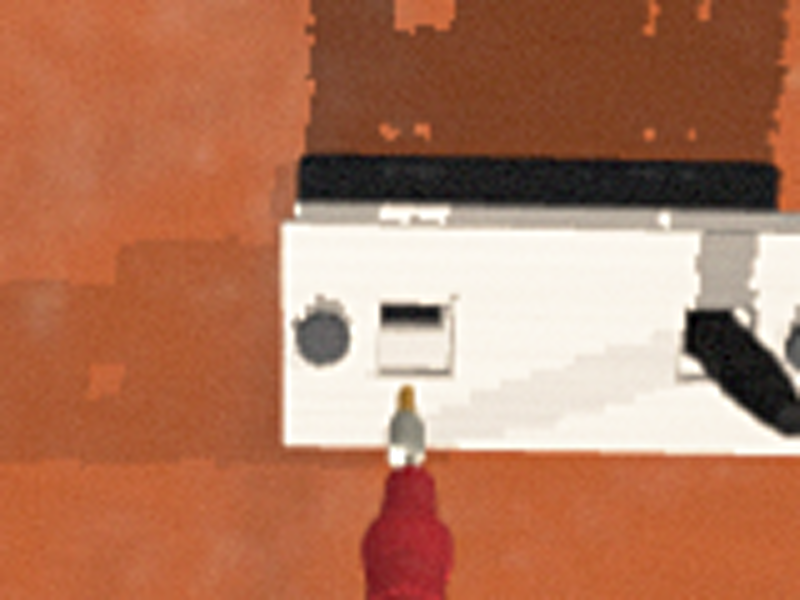

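Call:
arm_command(series="2 -12 0 0 255;4 -24 0 0 255;4.3 -24 0 0 255;4.3 -24 0 0 255;4.3 -24 0 0 255;4.3 -24 0 0 255;4.3 -24 0 0 255;4.3 -24 0 0 255;4.3 -24 0 0 255;4.3 -24 0 0 255;4.3 -24 0 0 255;4.3 -24 0 0 255;4.3 -24 0 0 255;4 -24 0 0 255;2 -20 0 0 255;0 -12 0 0 255;0 0 8 0.063 255;0 0 8 0 255;0 0 2 0 255;0 0 0 0 255")

```text
time_s: 11.75
tool_pos: [0.4744, 0.0819, 0.1914]
tool_rot: [180.0, 0.1, 7.3]
force: [0.5, 0.5, -0.3]
grip_width: 0.0112
grasp_force: 25.0
```

```bash
python3 - <<'E'
from fx import *
o=telemetry.get_obs();print(o['time_s'],o['tool_pos'],o['tool_rot'],o['grip_width'],o['force'])
c=pose('wrist');a=cams.read_camera('wrist');cv2.imwrite('pics/w9.png',a)
print('pad,hole px',proj([[.5183,.0646,.0642],[.5134,.064,.0826]],c))
cv2.imwrite('pics/c9.png',crop(a,200,70,400,220,4))
E
```

```text
11.75 [0.47436536 0.08187704 0.19135622] [1.79965710e+02 1.38443906e-01 7.32299868e+00] 0.011242457151570297 [ 0.53069377  0.50983845 -0.33378311]
pad,hole px [[344.6411165  151.90280415]
 [346.10715394 160.30564081]]
```

View pics/c9.png

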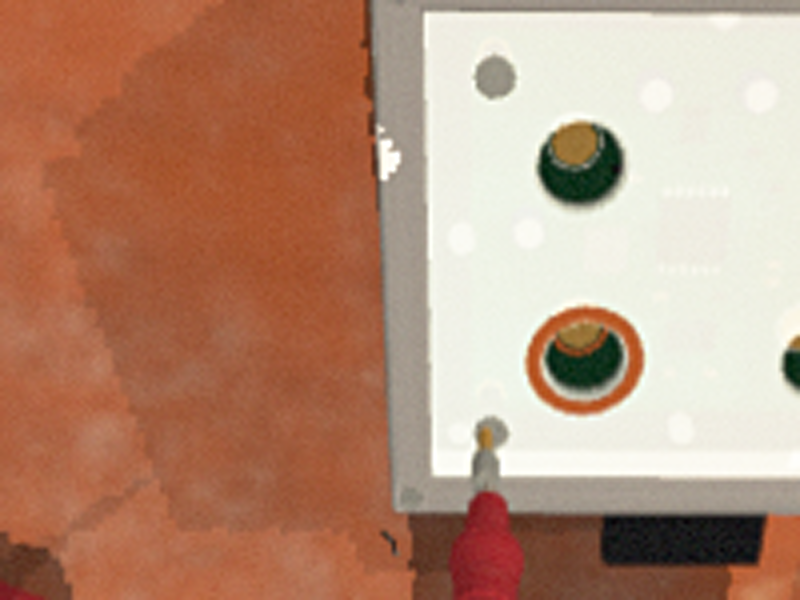

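Call:
arm_command(series="1 7 0 0 255;1 8 0 0 255;1 7.5 0 0 255;0 0 0 0 255;1.5 0 6 0 255;1.5 0 6 0 255;1.5 0 6 0 255;0.5 0 2 0 255;0 0 0 0 255;0 0 0 0 255")

```text
time_s: 12.63
tool_pos: [0.4858, 0.0617, 0.1722]
tool_rot: [180.0, 0.0, 7.4]
force: [0.5, 0.1, -1.0]
grip_width: 0.0115
grasp_force: 25.0
```

```bash
python3 - <<'E'
from fx import *
o=telemetry.get_obs();print(o['time_s'],o['tool_pos'],o['tool_rot'],o['grip_width'],o['force'])
c=pose('wrist');a=cams.read_camera('wrist');cv2.imwrite('pics/w10.png',a)
x=R.from_euler('z',o['tool_rot'][2],degrees=True).apply([.0268,0,-.0848])
print('tip',o['tool_pos']+x,'pad,hole px',proj([[.5183,.0646,.0642],[.5134,.064,.0826]],c))
cv2.imwrite('pics/c10.png',crop(a,260,110,400,215,5))
E
```

```text
12.6333 [0.48582555 0.0617164  0.17219186] [1.79995476e+02 4.60209867e-02 7.35069541e+00] 0.011457051451248618 [ 0.53168002  0.11179972 -1.03506161]
tip [0.51240529 0.06514525 0.08739186] pad,hole px [[322.52372555 164.87600228]
 [322.67697365 174.57468743]]
```

View pics/c10.png

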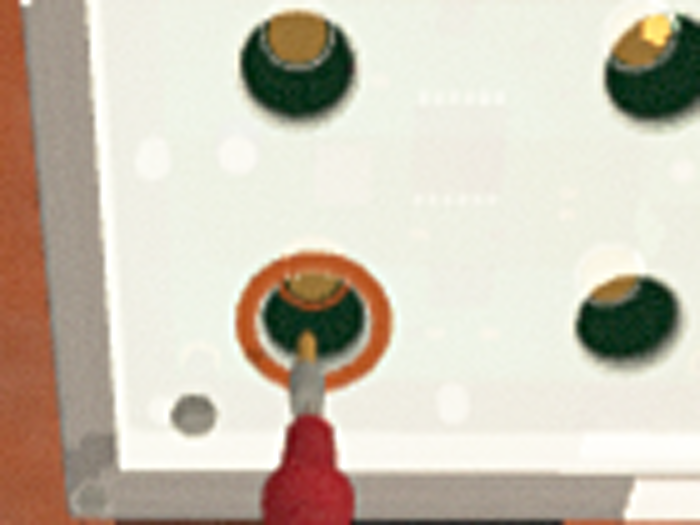

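```bash
cat > fr.py <<'E'
from fx import *
F=[]
for i in range(8):
    cams.read_camera('wrist');F.append(telemetry.get_obs()['force'])
F=np.array(F);o=telemetry.get_obs();x=R.from_euler('z',o['tool_rot'][2],degrees=True).apply([.0268,0,-.0848])
tip=o['tool_pos']+x;n=np.array([-.2568,-.0318,.966]);d=tip-[.5183,.0646,.0642]
print(o['time_s'],F.mean(0).round(2),F.std(0).round(2),'Fn',(F@n).mean().round(2),'tip off along n',(d@n*1000).round(1),'lateral mm',((d-(d@n)*n)*1000).round(1),o['grasp_force'],o['grip_width'])
E
python3 fr.py
```

```text
13.0833 [ 0.47 -0.1  -0.43] [0.53 0.3  0.36] Fn -0.53 tip off along n 24.3 lateral mm [0.6 1.1 0.2] 25.000070636133387 0.010970712238134133
```

Call:
arm_command(series="0 0.6 0 0 255;0 0.6 0 0 255;1.1 0 4.2 0 255;1.1 0 4.2 0 255;1.1 0 4.2 0 255;1 0 4.2 0 255;0.5 0 2.2 0 255;0 0 0 0 255;0 0 0 0 255")

```text
time_s: 13.83
tool_pos: [0.4908, 0.0609, 0.1533]
tool_rot: [180.0, 0.0, 7.3]
force: [0.0, -0.2, -0.2]
grip_width: 0.0111
grasp_force: 25.0
```

```bash
python3 fr.py
```

```text
14.2333 [ 0.24  0.01 -0.16] [0.43 0.64 0.74] Fn -0.22 tip off along n 4.7 lateral mm [ 0.5 -0.1  0.1] 25.000282402952507 0.010984701611134098
```

Call:
arm_command(series="0.4 0 1.5 0 255;0.4 0 1.5 0 255;0 0 0 0 255")

```text
time_s: 14.48
tool_pos: [0.4917, 0.061, 0.1503]
tool_rot: [180.0, 0.0, 7.3]
force: [-0.3, 0.4, 0.7]
grip_width: 0.0114
grasp_force: 25.0
```

```bash
python3 fr.py
```

```text
14.8833 [-0.24  0.25 -0.41] [0.31 0.33 0.27] Fn -0.35 tip off along n 1.5 lateral mm [ 0.4 -0.1  0.1] 25.00006178482181 0.010886083340811203
```

Call:
arm_command(series="0.4 0 1.5 0 255;0.4 0 1.5 0 255;0 0 0 0 255")

```text
time_s: 15.13
tool_pos: [0.4925, 0.0611, 0.1474]
tool_rot: [180.0, 0.0, 7.3]
force: [-0.2, -0.3, 1.4]
grip_width: 0.0115
grasp_force: 25.0
```

```bash
python3 fr.py
```

```text
15.5333 [-0.52  0.12  1.35] [0.6  0.68 0.48] Fn 1.43 tip off along n -1.5 lateral mm [ 0.5 -0.1  0.1] 25.000520945231983 0.01100141459905861
```

Call:
arm_command(series="0.5 0 2 0 255;0 0 0 0 255;0 0 0 0 255")

```text
time_s: 15.78
tool_pos: [0.4931, 0.0612, 0.1455]
tool_rot: [180.0, -0.0, 7.3]
force: [-1.4, -0.3, 2.7]
grip_width: 0.0115
grasp_force: 25.0
```

```bash
python3 fr.py; python3 fr.py; python3 fr.py
```

```text
16.1833 [-0.64 -0.01  1.93] [0.53 0.46 0.51] Fn 2.03 tip off along n -3.6 lateral mm [ 0.4 -0.1  0.1] 25.00048545935897 0.011067723335417
16.5833 [-0.39 -0.24  1.91] [0.37 0.38 0.43] Fn 1.95 tip off along n -3.6 lateral mm [ 0.4 -0.1  0.1] 25.000563732146475 0.011212584513379935
16.9833 [-0.57 -0.06  1.92] [0.5  0.32 0.46] Fn 2.01 tip off along n -3.7 lateral mm [ 0.4 -0.1  0.1] 25.000400854523832 0.011381379980468394
```

```bash
python3 - <<'E'
from fx import *
c=pose('wrist');a=cams.read_camera('wrist');i=a.astype(int);b,g,r=i[...,0],i[...,1],i[...,2]
red=(r>70)&(g<45)&(b<60);red[:150]=0;red[240:]=0;red[:,:290]=0;red[:,350:]=0
n,l,st,ce=cv2.connectedComponentsWithStats(red.astype(np.uint8));k=1+st[1:,4].argmax();v,u=np.where(l==k)
print('body end row',v.min(),'col',u[v<v.min()+4].mean(), 'col range mid',[u[v==q].mean().round(1) for q in range(v.min()+2,v.max(),8)])
cal=cams.calibration('wrist');ct=(cal['K'],cal['dist'],cal['hand_eye'])
for t in(10,15,20):
    t=np.radians(t);d=np.array([np.sin(t),0,np.cos(t)]);print(proj(np.array([0,0,-.019])+d*.077,ct)[0].round(1))
print('hole pred',proj([[.5134,.064,.0826]],c)[0])
mk=((r>150)&(g<110)&(b<70)&(r-g>70)).astype(np.uint8);mk[:150]=0;mk[205:]=0;mk[:,:295]=0;mk[:,345:]=0
q=cv2.findNonZero(mk);print(len(q),cv2.boundingRect(q),cv2.minEnclosingCircle(q))
E
```

```text
body end row 193 col 321.44444444444446 col range mid [np.float64(321.5), np.float64(320.8), np.float64(319.8), np.float64(320.5), np.float64(319.3), np.float64(319.9)]
[321.4 202.2]
[321.4 194.5]
[321.5 186.9]
hole pred [321.12415722 191.01924879]
284 (304, 176, 34, 29) ((320.5454406738281, 190.0), 16.575759887695312)
```

```bash
python3 -c "
from cell import env
print(env.sign_off())"
```

```text
the job is handed in; nothing more can be done
None
```

I handed the job in with the lid down and the red probe held on the orange-ringed pad: about 15° tilt to match the board, about 2.4 N on the tip and roughly 4.6 mm pressed in by the force reading. No verdict came back, the wrist force rose to about 56 N while I pressed the lid down (40 N is the limit for the arm or gripper body; only the fingertips should have been touching), and I viewed 13 pictures instead of the allowed 10.

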